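# Owl back on its perch, gate set to the mark and cammed down

### The job

Stand the ceramic owl upright in the middle of the narrow perch bar inside the dice pen, setting it down gently. Then push the sprung gate in by its upright grip until its pointer is on the middle one of the three marks of the rail and, holding it on that mark, press the forked cam lever fully down to lock it. Finish still pinching the gate's grip, with the lever down and the gate on its mark; leave everything else where it is.

Things in the scene. Friction and masses are not known exactly. Their poses are not given: they have to be found in the camera images.
- pen: Dice pen, a wooden tray fixed to the marble shelf: x from -95 to +125 mm, y from -200 to +200 mm, origin on the shelf. Floor 8 mm thick, walls 40 mm high; along its +x side an aluminium rail 50 mm wide, top 40 mm high, with three black cross lines on it (pen y = 30, 65, 100 mm). The gate slides along pen y. Perch near the -y end, open gate near the +y end.
- middle_mark (a point): Middle of the three black lines on the rail top (line 4 mm wide along y, 18 mm long along x), 40 mm above the shelf. Axes as the pen's.
- perch: Wooden perch fixed in the pen at pen (0, -120) mm: a bar 78 mm long (along pen x), only 24 mm wide (along pen y), top 40 mm above the pen floor = 48 mm above the shelf, on two short posts. Origin at its foot on the pen floor.
- perch_top (a point): Centre of the perch bar's upper face, 48 mm above the shelf. Axes as the pen's.
- owl: Chunky brown ceramic owl figure, 71 mm tall (ear tufts to 76 mm), round body 52 mm in diameter from 10 to 43 mm above its foot, flat round foot 43 mm in diameter, about 0.19 kg. Origin at the centre of its foot; z up; the face looks to its -x. Starts standing on the coaster, foot 8 mm above the shelf. May face any way on the perch.
- coaster: Sandstone coaster 92 x 92 x 8 mm, loose, under the owl at the start. Origin at the centre of its underside.
- gate (a joint): Slide of the wooden gate along the pen, m: 0 = fully open (a spring holds it there), grows as it is pushed towards the perch (pen -y), end stop at 0.15; 0.085 puts the pointer on the middle mark. The spring pushes it back open with 2 to 3.5 N whenever it is neither held nor locked.
- gate_pointer (a point): Reading point of the gate's small brass pointer, on the rail top 40 mm above the shelf; moves with the gate. It is on the mark when it has the same pen y as middle_mark.
- gate_grip: Upright wooden grip on the gate, a flat paddle 14 mm thick along the pen's y (pinch it across this) and 30 mm wide along pen x; stands 62 mm above the gate's 46 mm high top edge, so its top is 108 mm above the shelf. Origin in the gate's top edge, at pen x = 45 mm, 46 mm above the shelf, same pen y as the pointer.
- grip_top (a point): Centre of the top of the gate's grip, 108 mm above the shelf. Axes as the pen's.
- cam_lever (a joint): Angle of the forked steel cam lever, rad: 0 = fully down on the gate, locked; starts raised 0.47 to 0.55, stays where left. Pivot along pen y, on the rail side, 45 mm from the grip's centre, 54 mm above the shelf. Fingertips pinching the grip from above stand over its tines: moved down along the grip (light pinch) they press it down with up to 15 N; its cam then jams on the rail and holds the gate.
- lever_pad (a point): Point between the lever's two tines, level with their upper faces, 45 mm from the pivot; 55 mm above the shelf with the lever down, about 22 mm higher at the start (tine ends up to 86 mm). The flat tines, 17 mm wide each, lie 10 to 27 mm either side of the grip's middle plane and end 56 mm from the pivot.
- die: Pearly die, 22 mm cube, bystander lying in the pen. Origin at its underside.
- bell_token: Copper bell-shaped token, 28 mm in diameter, 24 mm tall, bystander in the pen. Origin at its underside.
- mug: White mug, 82 mm wide, 92 mm tall, bystander.
- dice_cup: Brown dice cup, 80 mm wide, 95 mm tall, bystander.
- card_box: Card box 64 x 90 x 22 mm, bystander.
- sand_timer: Sand timer, 48 mm wide, 90 mm tall, bystander.

How it is judged:
By the outcome, as a careful person would: the job done as asked, in the order asked, and still so for the second after the job is handed in, while the arm keeps its last pose, push and grip.
It also fails if it takes over 64 s, if anything falls off the work surface, if the arm or the gripper's body presses on something with over 40 N, if the wrist force passes 120 N, or if a joint passes its speed limit or range.

### The arm

A 6-joint arm with a two-finger parallel gripper is mounted at the origin on the work surface. World frame = base frame: x ahead of the robot, y to its left, z up, the work surface at z = 0. Lengths are in m, angles in rad, forces in N, time in s.
With the tool pointing down it reaches from about 0.4 to 0.825 m from the base axis. Payload 7 kg.
Tool frame: the origin (TCP) lies on the centre line of the jaws, within the pads' length; the fingertips stand 22 mm ahead of it and the grasp point (between the pads) lies 3 mm ahead of it; z points along the fingers, y is the line along which they close (so a half turn about z gives the same grasp; the last joint's range is limited). The gripper opens to 88 mm and grips with 3 to 60 N. Pads are 19 mm wide; open, the fingers measure 130 mm over their backs; the gripper's body (78 mm by 193 mm) begins 47 mm behind the grasp point.
Start: joints at [0.288, 0.359, 0.012, 0, -1.224, -0.288], TCP at [0.675, -0, 0.249] pointing down, gripper open.
Joint ranges: [-3.07, 3.07], [-1.43, 2.12], [-1.02, 1.25], [-3.03, 1.67], [-3.05, -0], [-3.03, 3.03]. Speed limits (rad/s): [2.39, 2.39, 3.01, 3.14, 3.14, 3.14].

### API

Orientations are given as [roll, pitch, yaw] about the fixed x, y, z axes, in that order (R = Rz(yaw) Ry(pitch) Rx(roll)).
In Python, from station import monitor, viewer, order gives the robot as it stands. The module is installed in compiled form; this text tells all that it offers.
- The arm moves only by the tool servo_tool, never from a script. Its argument "targets" is a list of rows, each an object with "angular": the turn, a rotation vector about the tool's x, y, z in degrees, a list of three; "xyz": the shift along the tool's x, y, z in cm, a list of three; "claw": the finger opening in cm, from 0 to 8.76. A call has 1 to 20 rows; each row shifts and turns the commanded pose from where the row before left it, along the tool's axes as they then stand; what a row does not reach is not made up. A row lasts 1/10 s, in which the tool goes at most 50 mm and 8.59 degrees, less where a joint would pass 70% of its speed; a pose out of reach is approached as far as the arm can. A call is refused whole if a number of a shift passes 5 or a number of a turn 8.59, either way. A call with a gripper value outside its range is refused whole. The fingers move at their own pace and stop on an object; "force" is the grip in N (left out, the last holds). Time passes only in rows, so rows that do not move let the fingers close. It gives the time, the measured TCP pose, the force, the opening and the grip force at its end, in the units of the state.
- monitor.get_state(): the state, without advancing time (a new reading comes with each control period).
- viewer.grab_frame(name): name is "scene" or "side" or "wrist"; returns a dict with "color" (420x560x3 uint8, blue, green, red), "fovy" (degrees; the focal length in pixels is half the picture's height over the tangent of half this angle, whatever the lens; pixels are square), "cx", "cy" (the principal point, pixels), "R" (3x3) and "t" (3): a world point X has camera coordinates R X + t. Camera axes: x right, y down, z forward; pixel columns grow to the right and rows downward; lengths in m; the calibration is good to about 2 mm. A picture is of the moment at which its call begins. There is no depth.
- order.job_done(): hands the job in; it is judged then, once.
The state is a dict: "t": time; "q": joint angles; "qd": joint speeds; "joint_efforts": joint torques, N m; "eef_pos": TCP position; "ee_rot": TCP orientation; "force": force on the tool from outside, world axes, zero at the start; "moment": the same for the moment, N m; "width": finger opening in m; "gripper_force": force on a finger pad.
Only numpy, scipy, OpenCV 4.12 (cv2) and the standard library are available. Lean on these libraries where they do the work, as an engineer would, in place of code of your own. Each camera call takes 0.05 s, during which the arm holds its last target. There are 200 camera calls.

## Working session

There is one attempt and no reset: what is moved stays moved. The work goes in short steps, Python scripts to look and compute and a tool call to move; the robot and the scene stay as the last step left them, time stands still between calls to the robot, and variables do not carry over. Pictures are saved under pics/ and viewed, at most 14 in all, crops included, and the job is handed in when it is done.

Besides the shell and the picture viewer there is one more tool, called after "Call:" by a JSON object that holds its "method" and its "body", one argument or row to a line. servo_tool: Moves the arm, as the interface text tells. Its arguments: {"type":"object","properties":{"targets":{"type":"array"},"force":{"type":"number"}},"required":["targets"]}

```bash
mkdir -p pics; cat > h.py <<'E'
import numpy as np, cv2
from station import monitor, viewer, order
def grab(n,f=None):
    d=viewer.grab_frame(n)
    if f: cv2.imwrite('pics/'+f,d['color'])
    return d
def foc(d): return d['color'].shape[0]/2/np.tan(np.radians(d['fovy'])/2)
def cast(d,u,v,z):
    R=np.array(d['R']);t=np.array(d['t']);f=foc(d)
    r=R.T@np.array([(u-d['cx'])/f,(v-d['cy'])/f,1]);c=-R.T@t
    return c+r*(z-c[2])/r[2]
def proj(d,X):
    p=np.array(d['R'])@np.array(X)+np.array(d['t']);f=foc(d)
    return np.array([d['cx']+f*p[0]/p[2],d['cy']+f*p[1]/p[2]])
E
python3 - <<'E'
from h import *
a=grab('scene','s1.png');b=grab('side','d1.png');c=grab('wrist','w1.png')
for d in(a,b,c): print(d['fovy'],d['cx'],d['cy'],-np.array(d['R']).T@d['t'])
import pickle;pickle.dump([a,b,c],open('f1.pkl','wb'))
cv2.imwrite('pics/all1.png',cv2.resize(np.hstack([a['color'],b['color']]),(800,300)))
s=monitor.get_state();print(s)
E
```

```text
55.49150576936557 281.6193883399941 208.1109604248965 [1.04148292 0.47670428 0.79259973]
43.63725157521574 285.6542259890943 221.623199727065 [-0.10812357 -0.85494696  0.79501829]
64.03447192439221 278.92604348506364 205.91185891075187 [ 0.67424471 -0.07355832  0.38347509]
{'t': 0.15, 'q': array([ 2.88137399e-01,  3.59240708e-01,  1.12522698e-02, -2.47392476e-04,
       -1.22409964e+00, -2.88131390e-01]), 'qd': array([ 0.00120378, -0.00190465,  0.00188687,  0.00198631, -0.00091691,
       -0.00106229]), 'joint_efforts': array([ 1.39394037e-04, -5.83274567e+01,  2.93289685e+01,  7.00122759e+00,
        8.75052094e-03, -9.76538854e-05]), 'eef_pos': array([ 6.74650315e-01, -4.02783873e-06,  2.47819902e-01]), 'ee_rot': array([ 3.14028805e+00, -1.44092652e-04, -1.57087444e+00]), 'force': array([-0.56165989,  0.07447178,  0.6437935 ]), 'moment': array([-0.02105415, -0.03206423,  0.0128251 ]), 'gripper_force': 0.0, 'width': 0.08764836322574088}
```

View pics/s1.png

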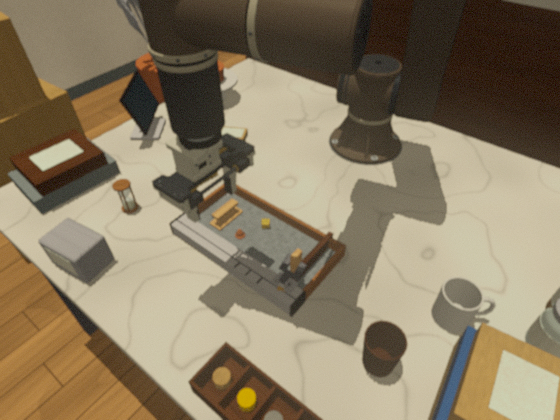

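View pics/d1.png

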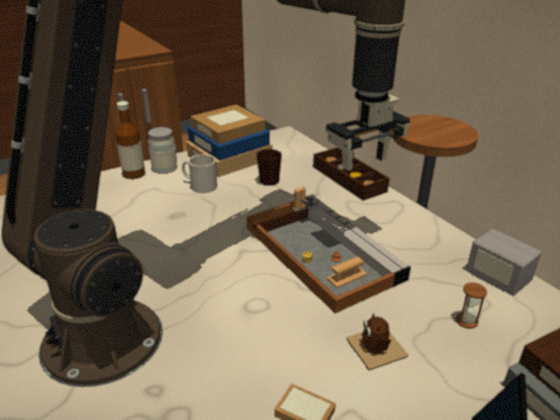

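The scene view shows the pen in the middle: perch near (225,213), gate grip near (296,258), with the owl hidden by the gripper. The side view shows the owl at (376,335) on its coaster (378,348) and the grip at (299,198). I'll enlarge both, with the wrist view alongside.

```bash
python3 - <<'E'
from h import *
import pickle;a,b,c=pickle.load(open('f1.pkl','rb'))
A=cv2.resize(a['color'][170:315,160:360],(400,290),interpolation=2)
B=cv2.resize(b['color'][180:380,240:420],(400,444),interpolation=2)
W=cv2.resize(c['color'],(400,300))
o=np.zeros((600,800,3),np.uint8);o[:290,:400]=A;o[300:600,:400]=W;o[:444,400:]=B
cv2.imwrite('pics/c1.png',o)
for n,d,u,v,z in[('owl foot',b,376,350,.008),('perch',b,348,266,.048),('grip',b,299,190,.108),('grip',a,297,252,.108),('perch',a,226,207,.048)]: print(n,cast(d,u,v,z))
E
```

```text
owl foot [ 0.45293514 -0.33245104  0.008     ]
perch [ 0.54216368 -0.12572639  0.048     ]
grip [0.58516361 0.14354605 0.108     ]
grip [0.59143263 0.15600556 0.108     ]
perch [ 0.54581374 -0.11221988  0.048     ]
```

View pics/c1.png

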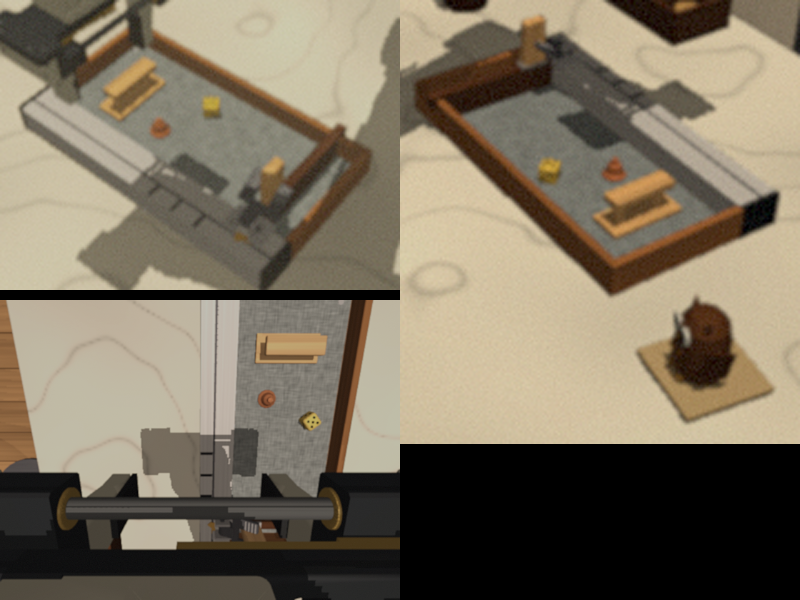

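The crops show the perch, the red bell token and the yellow die on the pen floor. The grip is at the +y end, and the owl stands on its coaster outside the pen's -y end. I'll move the wrist camera over the owl.

Call:
{"method": "servo_tool", "body": {
  "targets": [
    {"xyz":[1.8,1.5,0],"angular":[0,0,0],"claw":8.76},
    {"xyz":[1.8,1.5,0],"angular":[0,0,0],"claw":8.76},
    {"xyz":[1.8,1.5,0],"angular":[0,0,0],"claw":8.76},
    {"xyz":[1.8,1.5,0],"angular":[0,0,0],"claw":8.76},
    {"xyz":[1.8,1.5,0],"angular":[0,0,0],"claw":8.76},
    {"xyz":[1.8,1.5,0],"angular":[0,0,0],"claw":8.76},
    {"xyz":[1.8,1.5,0],"angular":[0,0,0],"claw":8.76},
    {"xyz":[1.8,1.5,0],"angular":[0,0,0],"claw":8.76},
    {"xyz":[1.8,1.5,0],"angular":[0,0,0],"claw":8.76},
    {"xyz":[1.8,1.5,0],"angular":[0,0,0],"claw":8.76},
    {"xyz":[1.8,1.5,0],"angular":[0,0,0],"claw":8.76},
    {"xyz":[1.8,1.5,0],"angular":[0,0,0],"claw":8.76},
    {"xyz":[1.8,1.5,0],"angular":[0,0,0],"claw":8.76},
    {"xyz":[1.8,1.5,0],"angular":[0,0,0],"claw":8.76},
    {"xyz":[1.8,1,0],"angular":[0,0,0],"claw":8.76},
    {"xyz":[0,0,0],"angular":[0,0,0],"claw":8.76},
    {"xyz":[0,0,0],"angular":[0,0,0],"claw":8.76}
  ]
}}

```text
t: 1.85
eef_pos: [0.4543, -0.2707, 0.2487]
ee_rot: [-3.141, -0.0, -1.572]
force: [0.2, 0.2, -0.7]
width: 0.0874
gripper_force: 0.0
```

```bash
python3 - <<'E'
from h import *
a=grab('scene');b=grab('side');c=grab('wrist')
import pickle;pickle.dump([a,b,c],open('f2.pkl','wb'))
s=monitor.get_state();print(s['t'],s['eef_pos'],s['ee_rot'],s['q'])
A=cv2.resize(a['color'][130:300,150:350],(400,340),interpolation=2)
W=cv2.resize(c['color'],(400,300))
o=np.zeros((600,800,3),np.uint8);o[:340,:400]=A;o[:300,400:]=W
cv2.imwrite('pics/c2.png',o)
E
```

```text
2.0 [ 0.45510935 -0.26976342  0.24856765] [-3.14148458e+00  1.49901850e-05 -1.57040936e+00] [-1.64104500e-01  1.18085415e-01 -3.07965309e-01 -3.56757183e-05
 -1.14464144e+00  1.64506211e-01]
```

View pics/c2.png

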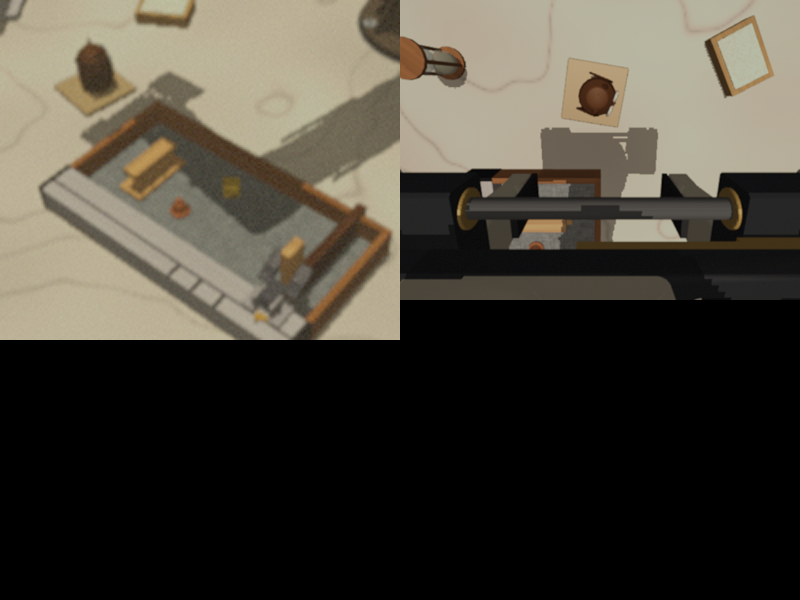

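Wrist view: the owl is at about full-resolution (276,135), centred on its coaster. Scene view: the pen is now fully visible, including the perch, grip, three marks and brass pointer. I'll measure with masks.

```bash
python3 - <<'E'
from h import *
import pickle;a,b,c=pickle.load(open('f2.pkl','rb'));a1,b1,c1=pickle.load(open('f1.pkl','rb'))
def blobs(d,roi,lo,hi,amin):
    x0,y0,x1,y1=roi;I=d['color'][y0:y1,x0:x1];m=cv2.inRange(cv2.cvtColor(I,cv2.COLOR_BGR2HSV),lo,hi)
    m=cv2.morphologyEx(m,cv2.MORPH_OPEN,np.ones((3,3)))
    cs,_=cv2.findContours(m,0,2);return [k+[x0,y0] for k in cs if cv2.contourArea(k)>amin]
# owl
for k in blobs(c,(235,95,320,185),(0,60,0),(30,255,115),200):
    (u,v),r=cv2.minEnclosingCircle(k);M=cv2.moments(k);u2,v2=M['m10']/M['m00'],M['m01']/M['m00']
    print('owl',u,v,r,u2,v2,cast(c,u2,v2,.045),r/foc(c)*(.389-.045))
hsv=cv2.cvtColor(c['color'],cv2.COLOR_BGR2HSV)
print('hsv owl, coaster',hsv[135,276],hsv[100,260])
h2=cv2.cvtColor(a['color'],cv2.COLOR_BGR2HSV)
print('perch/grip hsv',h2[205,222],h2[258,295],h2[260,297])
for nm,d,roi in[('scn',a,(205,190,245,235)),('scnG',a,(280,240,310,280)),('wr',c1,(340,315-300,470,400))]:
    for k in blobs(d,roi,(8,90,90),(24,255,255),40):
        r=cv2.minAreaRect(k);print(nm,r, cv2.approxPolyDP(k,2.5,True)[:,0].tolist())
o=np.zeros((600,800,3),np.uint8)
A=cv2.resize(a['color'][190:300,195:345],(800,587),interpolation=cv2.INTER_CUBIC);o[:587]=A
cv2.imwrite('pics/c3.png',o)
E
```

```text
owl 272.35272216796875 132.93411254882812 30.928443908691406 274.96640944167046 134.0249659555152 [ 0.45847167 -0.32141073  0.045     ] 0.031679412158475535
hsv owl, coaster [ 12 141 110] [ 18  86 183]
perch/grip hsv [ 17  94 149] [ 18 145 141] [ 18 143 100]
scn ((225.0414581298828, 214.21273803710938), (18.508024215698242, 35.45513153076172), 48.01278305053711) [[237, 201], [227, 200], [213, 213], [210, 224], [221, 229], [241, 210], [236, 206]]
scn ((210.52000427246094, 194.3599853515625), (4.0, 15.600000381469727), 53.13010025024414) [[217, 190], [213, 190], [205, 200]]
scnG ((295.5, 260.0), (22.0, 11.0), 90.0) [[300, 249], [290, 255], [292, 271], [301, 261]]
wr ((356.1126403808594, 330.4731750488281), (19.131855010986328, 25.848852157592773), 76.60750579833984) [[365, 319], [360, 328], [342, 324], [345, 336], [370, 337]]
wr ((435.5768737792969, 169.1153564453125), (21.91065788269043, 21.91065788269043), 56.3099365234375) [[438, 157], [422, 165], [432, 182], [449, 172]]
wr ((373.0, 138.0), (24.0, 24.0), 90.0) [[370, 126], [362, 133], [361, 142], [366, 149], [376, 150], [382, 146], [385, 135], [381, 128]]
wr ((406.98114013671875, 67.54855346679688), (99.7730712890625, 42.09443283081055), 0.6986943483352661) [[357, 87], [442, 88], [444, 78], [454, 75], [457, 50], [449, 50], [448, 47], [362, 46], [359, 48]]
```

View pics/c3.png

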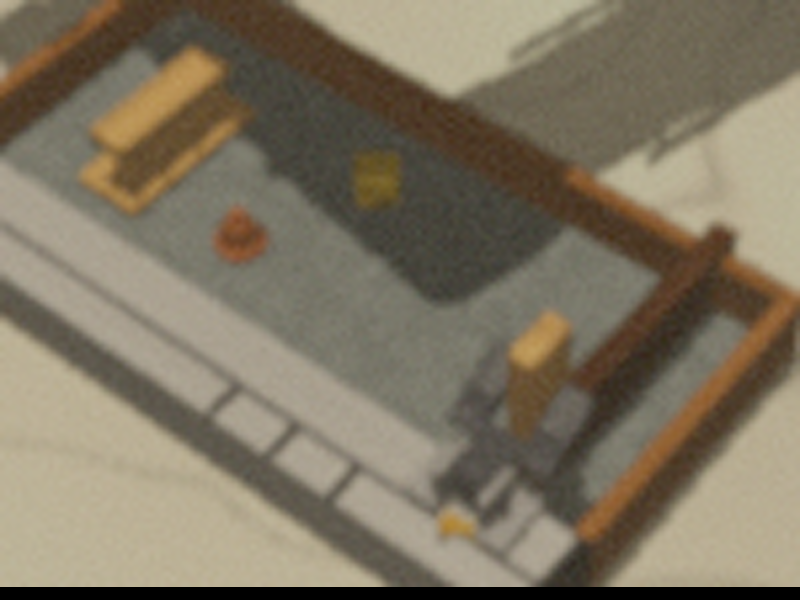

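The enlarged scene view (crop scale 0.1875) shows the perch top centred at crop (159,99) and the grip top at (541,338). The marks are at (222,400), (285,438) and (340,480), with the pointer at (457,525).

```bash
python3 - <<'E'
from h import *
import pickle;a,b,c=pickle.load(open('f2.pkl','rb'));a1,b1,c1=pickle.load(open('f1.pkl','rb'))
P=lambda X,Y,z:cast(a,195+X*.1875,190+Y*.1875,z)
for n,X,Y,z in[('pc1',188,45,.048),('pc2',228,67,.048),('pc3',130,153,.048),('pc4',92,130,.048),('perch',159,99,.048),('m30',222,400,.04),('m65',285,438,.04),('m100',340,480,.04),('ptr',457,525,.04),('grip',541,338,.108),('penC',583,535,.04),('penC2',797,297,.04)]: print(n,P(X,Y,z).round(4))
for n,u,v,z in[('perch w',416,62.5,.048),('pA',374,50,.048),('pB',457,50,.048)]: print(n,cast(c1,u,v,z).round(4))
# side perch + grip top (crop scale 180/400)
S=lambda X,Y,z:cast(b1,240+(X-400)*.45,180+Y*.45,z)
print('side perch',S(641,189,.048),'grip',S(535,22,.108))
# coaster: contour in wrist
I=c['color'][60:190,220:330];h=cv2.cvtColor(I,cv2.COLOR_BGR2HSV)
m=cv2.inRange(h,(0,65,0),(30,255,255));k=max(cv2.findContours(m,0,2)[0],key=cv2.contourArea)
r=cv2.minAreaRect(k);print('coaster',r,cast(c,r[0][0]+220,r[0][1]+60,.008))
E
```

```text
pc1 [ 0.5148 -0.1262  0.048 ]
pc2 [ 0.5141 -0.0991  0.048 ]
pc3 [ 0.5874 -0.0958  0.048 ]
pc4 [ 0.5877 -0.1215  0.048 ]
perch [ 0.552  -0.1106  0.048 ]
m30 [0.6648 0.0361 0.04  ]
m65 [0.663  0.0715 0.04  ]
m100 [0.6649 0.1044 0.04  ]
ptr [0.6519 0.1576 0.04  ]
grip [0.5953 0.1573 0.108 ]
penC [0.6235 0.2018 0.04  ]
penC2 [0.4598 0.2035 0.04  ]
perch w [ 0.5468 -0.1167  0.048 ]
pA [ 0.5866 -0.1274  0.048 ]
pB [ 0.5104 -0.1274  0.048 ]
side perch [ 0.5453027  -0.12345489  0.048     ] grip [0.58941631 0.14153483 0.108     ]
coaster ((50.59459686279297, 69.43243408203125), (85.48747253417969, 85.15867614746094), 9.462321281433105) [ 0.46368707 -0.32392451  0.008     ]
```

Call:
{"method": "servo_tool", "body": {
  "targets": [
    {"xyz":[0,0,0.8],"angular":[0,0,-7.5],"claw":8.76},
    {"xyz":[0,0,0.8],"angular":[0,0,-7.5],"claw":8.76},
    {"xyz":[0,0,0.8],"angular":[0,0,-7.5],"claw":8.76},
    {"xyz":[0,0,0.8],"angular":[0,0,-7.5],"claw":8.76},
    {"xyz":[0,0,0.8],"angular":[0,0,-7.5],"claw":8.76},
    {"xyz":[0,0,0.8],"angular":[0,0,-7.5],"claw":8.76},
    {"xyz":[0,0,0.8],"angular":[0,0,-7.5],"claw":8.76},
    {"xyz":[0,0,0.8],"angular":[0,0,-7.5],"claw":8.76},
    {"xyz":[0,0,0.8],"angular":[0,0,-7.5],"claw":8.76},
    {"xyz":[0,0,0.8],"angular":[0,0,-7.5],"claw":8.76},
    {"xyz":[0,0,0.8],"angular":[0,0,-7.5],"claw":8.76},
    {"xyz":[0,0,0],"angular":[0,0,-7.5],"claw":8.76},
    {"xyz":[0,0,0],"angular":[0,0,0],"claw":8.76},
    {"xyz":[-2,0,0],"angular":[0,0,0],"claw":8.76},
    {"xyz":[-2,0,0],"angular":[0,0,0],"claw":8.76},
    {"xyz":[-2,0,0],"angular":[0,0,0],"claw":8.76},
    {"xyz":[0,1.7,0],"angular":[0,0,0],"claw":8.76},
    {"xyz":[0,1.7,0],"angular":[0,0,0],"claw":8.76},
    {"xyz":[0,1.8,0],"angular":[0,0,0],"claw":8.76},
    {"xyz":[0,0,0],"angular":[0,0,0],"claw":8.76}
  ]
}}

```text
t: 4.0
eef_pos: [0.3955, -0.3231, 0.1607]
ee_rot: [3.141, -0.0, -0.004]
force: [-0.7, 0.5, -0.2]
width: 0.0874
gripper_force: 0.0
```

```bash
python3 - <<'E'
from h import *
a=grab('scene');b=grab('side');c=grab('wrist')
import pickle;pickle.dump([a,b,c],open('f3.pkl','wb'))
s=monitor.get_state();print(s['t'],s['eef_pos'],s['ee_rot'],s['q'])
X=s['eef_pos']
for d in(a,b,c): print(proj(d,[.459,-.322,.045]),proj(d,[.459,-.322,.008]))
print(-np.array(c['R']).T@c['t'])
W=c['color'];B=cv2.resize(b['color'][250:400,300:450],(240,240),interpolation=2);A=cv2.resize(a['color'][120:220,150:250],(240,240),interpolation=2)
o=np.zeros((600,800,3),np.uint8);o[:420,:560]=W;o[:240,560:]=B;o[240:480,560:]=A
cv2.imwrite('pics/c4.png',o)
E
```

```text
4.15 [ 0.39494637 -0.32158709  0.16049298] [-3.14137870e+00  1.60072858e-04 -2.03500505e-03] [-2.97385130e-01  1.65583700e-01 -4.71051990e-01 -1.96578383e-04
 -9.34376063e-01  1.86626328e+00]
[195.9757668  161.69329508] [197.89158811 171.19149321]
[376.75179878 332.30596695] [374.86032088 345.53418906]
[278.6613221  123.64075964] [278.70709698 122.02704223]
[ 0.46786983 -0.32228589  0.29622253]
```

View pics/c4.png

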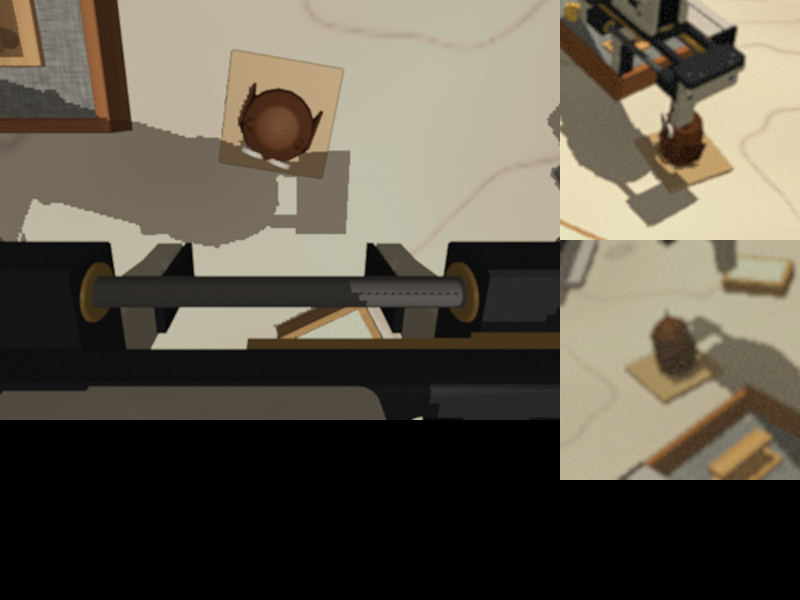

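The wrist view shows the owl's body centred at about (278,124). That matches the prediction for (0.459,-0.322), so I'll grasp there.

Call:
{"method": "servo_tool", "body": {
  "force": 15,
  "targets": [
    {"xyz":[2.1,0,0],"angular":[0,0,0],"claw":8.76},
    {"xyz":[2.1,0,0],"angular":[0,0,0],"claw":8.76},
    {"xyz":[2.2,0,0],"angular":[0,0,0],"claw":8.76},
    {"xyz":[0,0,0],"angular":[0,0,0],"claw":8.76},
    {"xyz":[0,0,2],"angular":[0,0,0],"claw":8.76},
    {"xyz":[0,0,2],"angular":[0,0,0],"claw":8.76},
    {"xyz":[0,0,2],"angular":[0,0,0],"claw":8.76},
    {"xyz":[0,0,2],"angular":[0,0,0],"claw":8.76},
    {"xyz":[0,0,2],"angular":[0,0,0],"claw":8.76},
    {"xyz":[0,0,1.5],"angular":[0,0,0],"claw":8.76},
    {"xyz":[0,0,0],"angular":[0,0,0],"claw":8.76},
    {"xyz":[0,0,0],"angular":[0,0,0],"claw":6.0},
    {"xyz":[0,0,0],"angular":[0,0,0],"claw":5.0},
    {"xyz":[0,0,0],"angular":[0,0,0],"claw":4.5},
    {"xyz":[0,0,0],"angular":[0,0,0],"claw":4.5},
    {"xyz":[0,0,0],"angular":[0,0,0],"claw":4.5},
    {"xyz":[0,0,0],"angular":[0,0,0],"claw":4.5},
    {"xyz":[0,0,0],"angular":[0,0,0],"claw":4.5}
  ]
}}

```text
t: 5.95
eef_pos: [0.4592, -0.322, 0.046]
ee_rot: [3.141, -0.0, 0.0]
force: [-1.9, 2.5, 5.7]
width: 0.0516
gripper_force: 15.0
```

Call:
{"method": "servo_tool", "body": {
  "targets": [
    {"xyz":[0,0,-1],"angular":[0,0,0],"claw":4.5},
    {"xyz":[0,0,-2],"angular":[0,0,0],"claw":4.5},
    {"xyz":[0,0,-2.5],"angular":[0,0,0],"claw":4.5},
    {"xyz":[0,0,-2.5],"angular":[0,0,0],"claw":4.5},
    {"xyz":[0,0,-2.5],"angular":[0,0,0],"claw":4.5},
    {"xyz":[0,0,-2.5],"angular":[0,0,0],"claw":4.5},
    {"xyz":[0,-1,-2],"angular":[0,0,0],"claw":4.5},
    {"xyz":[0,-2,-1],"angular":[0,0,0],"claw":4.5},
    {"xyz":[0.1,-2.5,0],"angular":[0,0,0],"claw":4.5},
    {"xyz":[0.1,-2.5,0],"angular":[0,0,0],"claw":4.5},
    {"xyz":[0.1,-2.5,0],"angular":[0,0,0],"claw":4.5},
    {"xyz":[0.1,-2.5,0],"angular":[0,0,0],"claw":4.5},
    {"xyz":[0.1,-2.5,0],"angular":[0,0,0],"claw":4.5},
    {"xyz":[0.1,-2.5,0],"angular":[0,0,0],"claw":4.5},
    {"xyz":[0.1,-1.5,0],"angular":[0,0,0],"claw":4.5},
    {"xyz":[0,-1,0],"angular":[0,0,0],"claw":4.5},
    {"xyz":[0,0,0],"angular":[0,0,0],"claw":4.5},
    {"xyz":[0,0,0],"angular":[0,0,0],"claw":4.5}
  ]
}}

```text
t: 7.75
eef_pos: [0.4659, -0.1172, 0.2057]
ee_rot: [3.142, 0.0, 0.0]
force: [0.5, 0.1, -2.3]
width: 0.0518
gripper_force: 15.0
```

```bash
python3 - <<'E'
from h import *
b=grab('side');c=grab('wrist')
import pickle;pickle.dump([b,c],open('f4.pkl','wb'))
s=monitor.get_state();print(s['t'],s['eef_pos'],s['ee_rot'],s['width'],s['force'])
print(proj(c,[.547,-.117,.048]))
o=np.zeros((600,800,3),np.uint8);o[:420,:560]=c['color'];o[:240,560:]=cv2.resize(b['color'][150:350,260:460],(240,240),interpolation=2)
cv2.imwrite('pics/c5.png',o)
E
```

```text
7.85 [ 0.46583555 -0.1175333   0.20554886] [ 3.14150698e+00  2.75886394e-04 -5.50677000e-04] 0.051720644204456385 [-0.41434067 -0.3482928  -1.39773291]
[278.23715623 100.61766852]
```

View pics/c5.png

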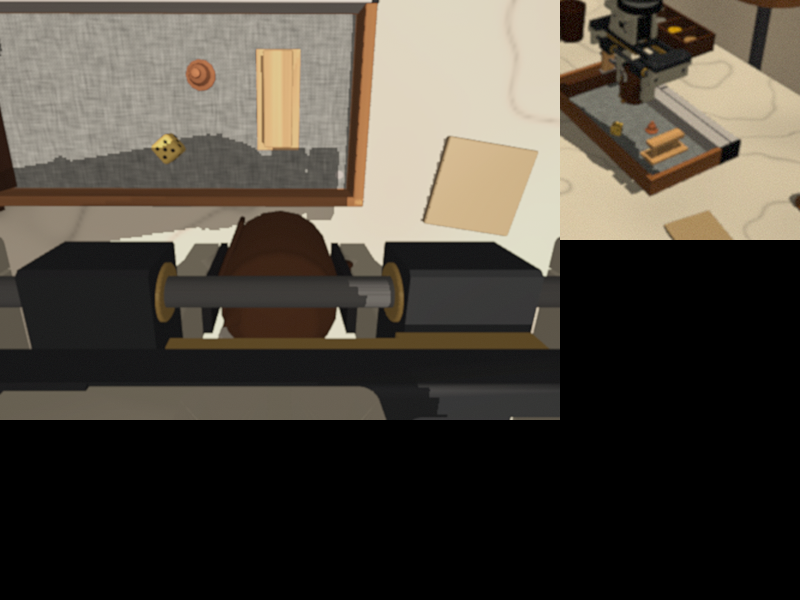

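The wrist view shows the owl held and the coaster left in place. The perch spans about (257–300, 48–150), with the bar at roughly columns 268–297. I'll get the bar's edges from intensity profiles.

```bash
python3 - <<'E'
from h import *
import pickle;b,c=pickle.load(open('f4.pkl','rb'))
I=c['color'].astype(float)
for r in((60,75),(90,105),(120,140)): print(r,I[r[0]:r[1],250:306].mean(0).mean(1).round().astype(int))
print('rows',I[40:160,275:292].mean(1).mean(1).round().astype(int))
for u in(265,299): print(cast(c,u,100,.048))
# pen yaw: edge of pen -y wall top outer, right edge; rail inner edge
g=cv2.Canny(c['color'],60,150)
for l in cv2.HoughLinesP(g[:235],1,np.pi/360,50,minLineLength=80,maxLineGap=6)[:,0]: print(l, cast(c,*l[:2],.04).round(4)[:2],cast(c,*l[2:],.04).round(4)[:2])
o=cv2.resize(c['color'][35:165,200:360],(738,600),interpolation=cv2.INTER_CUBIC)
cv2.imwrite('pics/c6.png',o)
E
```

```text
(60, 75) [155 156 155 153 150 145 158 174 182 182 161 124 113 141 168 177 177 178
 179 180 181 183 185 187 187 187 187 187 188 189 187 183 179 174 172 173
 174 174 174 176 176 168 158 167 177 176 176 179 179 171 158 149 148 150
 151 149]
(90, 105) [145 148 150 149 150 148 146 165 180 185 182 156 116 118 153 174 178 178
 178 179 181 183 185 187 187 187 186 187 188 189 187 184 179 174 173 174
 175 175 176 178 176 169 171 178 180 180 181 182 179 164 154 154 152 152
 153 153]
(120, 140) [149 147 147 149 150 149 147 162 178 184 182 156 113 106 145 173 179 179
 179 180 181 182 184 186 186 185 185 186 187 188 187 185 181 176 174 175
 175 175 177 178 173 163 171 182 184 184 184 182 169 153 149 151 151 150
 149 148]
rows [151 151 151 153 155 153 151 148 143 148 163 175 179 179 179 179 179 179
 179 179 179 179 179 179 179 179 179 179 179 179 180 180 180 180 180 180
 180 180 180 180 180 180 180 180 180 180 180 180 180 180 180 180 180 180
 180 180 180 180 180 180 180 180 180 180 180 180 180 180 180 180 180 180
 180 180 180 180 180 180 180 180 180 179 179 179 179 179 179 179 180 180
 179 180 180 
[... 339 characters left out ...]
08 ]
[200   2 294   2] [ 0.6221 -0.0548] [ 0.6221 -0.1296]
[362 205 368 121] [ 0.4544 -0.195 ] [ 0.5303 -0.1951]
[  0   1 199   1] [0.6228 0.1043] [ 0.6228 -0.054 ]
[353 196 365   2] [ 0.463  -0.1861] [ 0.6222 -0.1861]
[351 110 356  13] [ 0.5395 -0.1798] [ 0.6143 -0.1794]
[343 189 348  93] [ 0.4697 -0.1765] [ 0.5534 -0.1764]
[507 234 538 152] [ 0.4257 -0.3354] [ 0.5035 -0.3487]
[268  14 355  15] [ 0.6136 -0.1088] [ 0.6129 -0.1787]
[256  49 258 152] [ 0.5878 -0.0987] [ 0.5035 -0.0989]
[453 136 537 150] [ 0.5175 -0.2709] [ 0.5053 -0.3474]
[  0 105  16 186] [0.5436 0.1221] [0.4725 0.1235]
[423 222 449 136] [ 0.4377 -0.2538] [ 0.5175 -0.2673]
[422 220 445 138] [ 0.4397 -0.2526] [ 0.5158 -0.2641]
```

View pics/c6.png

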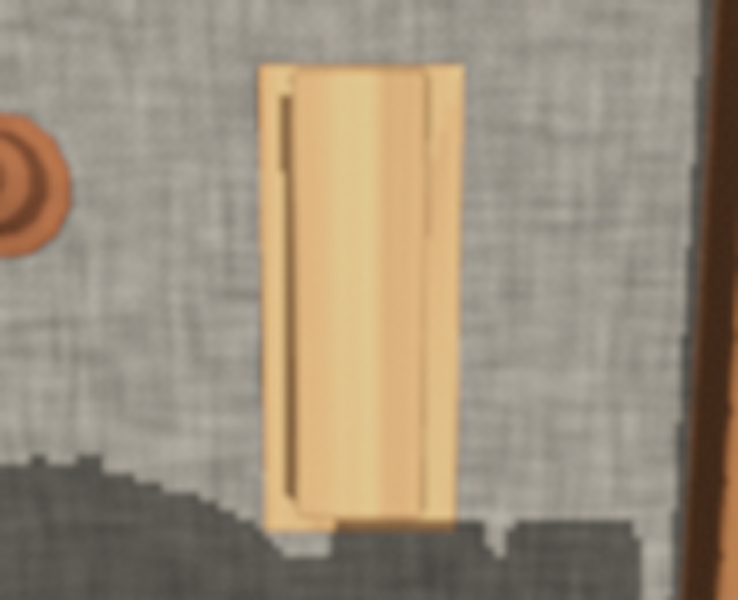

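The pen is aligned with the world axes, with its origin at about (0.5487, 0.004). The bar top's centre is at about (0.549, -0.117), and its measured width of 24 mm agrees with the given size. I'll move over it and lower.

Call:
{"method": "servo_tool", "body": {
  "targets": [
    {"xyz":[1,0,0],"angular":[0,0,0],"claw":4.5},
    {"xyz":[2,-0.05,0],"angular":[0,0,0],"claw":4.5},
    {"xyz":[2,0,0],"angular":[0,0,0],"claw":4.5},
    {"xyz":[2,0,0],"angular":[0,0,0],"claw":4.5},
    {"xyz":[1.3,0,0],"angular":[0,0,0],"claw":4.5},
    {"xyz":[0,0,0],"angular":[0,0,0],"claw":4.5},
    {"xyz":[0,0,1.5],"angular":[0,0,0],"claw":4.5},
    {"xyz":[0,0,2],"angular":[0,0,0],"claw":4.5},
    {"xyz":[0,0,2],"angular":[0,0,0],"claw":4.5},
    {"xyz":[0,0,2],"angular":[0,0,0],"claw":4.5},
    {"xyz":[0,0,1.5],"angular":[0,0,0],"claw":4.5},
    {"xyz":[0,0,1],"angular":[0,0,0],"claw":4.5},
    {"xyz":[0,0,0.7],"angular":[0,0,0],"claw":4.5},
    {"xyz":[0,0,0.5],"angular":[0,0,0],"claw":4.5},
    {"xyz":[0,0,0],"angular":[0,0,0],"claw":4.5},
    {"xyz":[0,0,0],"angular":[0,0,0],"claw":4.5},
    {"xyz":[0,0,0],"angular":[0,0,0],"claw":4.5}
  ]
}}

```text
t: 9.55
eef_pos: [0.5494, -0.1165, 0.0942]
ee_rot: [-3.142, -0.001, 0.0]
force: [0.0, -0.4, -1.5]
width: 0.0515
gripper_force: 15.0
```

```bash
python3 - <<'E'
from h import *
a=grab('scene');b=grab('side')
s=monitor.get_state();print(s['t'],s['eef_pos'],s['width'],s['force'])
for d in(a,b):print(proj(d,[.549,-.117,.048]))
o=np.zeros((600,800,3),np.uint8);o[:400,:400]=cv2.resize(b['color'][220:300,300:380],(400,400),interpolation=2)
o[:400,400:]=cv2.resize(a['color'][160:240,190:270],(400,400),interpolation=2)
cv2.imwrite('pics/c7.png',o[:400])
E
```

```text
9.65 [ 0.54929772 -0.11649682  0.09407597] 0.05207305197443992 [-0.62492551 -0.43756902 -1.48789641]
[223.86514938 206.88840146]
[347.96417901 263.09969624]
```

View pics/c7.png

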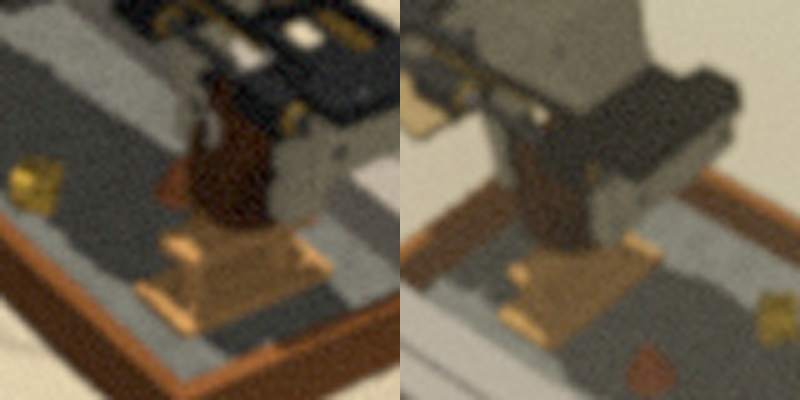

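Both views show the owl over the middle of the bar, a few mm up. I'll lower it slowly.

Call:
{"method": "servo_tool", "body": {
  "targets": [
    {"xyz":[0,0,0.2],"angular":[0,0,0],"claw":4.5},
    {"xyz":[0,0,0.2],"angular":[0,0,0],"claw":4.5},
    {"xyz":[0,0,0.1],"angular":[0,0,0],"claw":4.5},
    {"xyz":[0,0,0.1],"angular":[0,0,0],"claw":4.5},
    {"xyz":[0,0,0],"angular":[0,0,0],"claw":4.5},
    {"xyz":[0,0,0],"angular":[0,0,0],"claw":4.5}
  ]
}}

```text
t: 10.25
eef_pos: [0.549, -0.1165, 0.0875]
ee_rot: [3.142, 0.0, 0.0]
force: [-0.8, 0.2, -1.3]
width: 0.0515
gripper_force: 15.0
```

Call:
{"method": "servo_tool", "body": {
  "targets": [
    {"xyz":[0,0,0.1],"angular":[0,0,0],"claw":4.5},
    {"xyz":[0,0,0],"angular":[0,0,0],"claw":4.5},
    {"xyz":[0,0,0],"angular":[0,0,0],"claw":4.5}
  ]
}}

```text
t: 10.55
eef_pos: [0.549, -0.1165, 0.0866]
ee_rot: [-3.142, 0.0, 0.0]
force: [-0.7, -0.5, -1.6]
width: 0.0516
gripper_force: 15.0
```

Call:
{"method": "servo_tool", "body": {
  "targets": [
    {"xyz":[0,0,0.1],"angular":[0,0,0],"claw":4.5},
    {"xyz":[0,0,0],"angular":[0,0,0],"claw":4.5},
    {"xyz":[0,0,0],"angular":[0,0,0],"claw":4.5}
  ]
}}

```text
t: 10.85
eef_pos: [0.5491, -0.1165, 0.086]
ee_rot: [3.141, -0.0, 0.0]
force: [-2.7, 0.0, 4.3]
width: 0.0521
gripper_force: 15.0
```

Call:
{"method": "servo_tool", "body": {
  "targets": [
    {"xyz":[0,0,0.05],"angular":[0,0,0],"claw":4.5},
    {"xyz":[0,0,0],"angular":[0,0,0],"claw":4.5},
    {"xyz":[0,0,0],"angular":[0,0,0],"claw":4.5}
  ]
}}

```text
t: 11.15
eef_pos: [0.5491, -0.1165, 0.086]
ee_rot: [3.141, -0.001, 0.0]
force: [-3.6, 1.4, 10.2]
width: 0.0515
gripper_force: 15.0
```

Call:
{"method": "servo_tool", "body": {
  "targets": [
    {"xyz":[0,0,-0.07],"angular":[0,0,0],"claw":4.5},
    {"xyz":[0,0,0],"angular":[0,0,0],"claw":4.5},
    {"xyz":[0,0,0],"angular":[0,0,0],"claw":5.3},
    {"xyz":[0,0,0],"angular":[0,0,0],"claw":5.6},
    {"xyz":[0,0,0],"angular":[0,0,0],"claw":6},
    {"xyz":[0,0,0],"angular":[0,0,0],"claw":7},
    {"xyz":[0,0,0],"angular":[0,0,0],"claw":8},
    {"xyz":[0,0,0],"angular":[0,0,0],"claw":8.7},
    {"xyz":[0,0,0],"angular":[0,0,0],"claw":8.7},
    {"xyz":[0,0,-1],"angular":[0,0,0],"claw":8.7},
    {"xyz":[0,0,-2],"angular":[0,0,0],"claw":8.7},
    {"xyz":[0,0,-2],"angular":[0,0,0],"claw":8.7},
    {"xyz":[0,0,-2],"angular":[0,0,0],"claw":8.7},
    {"xyz":[0,0,-2],"angular":[0,0,0],"claw":8.7},
    {"xyz":[0,0,-2],"angular":[0,0,0],"claw":8.7},
    {"xyz":[-1,0,-1],"angular":[0,0,0],"claw":8.7},
    {"xyz":[-2,0,0],"angular":[0,0,0],"claw":8.7},
    {"xyz":[-2,0,0],"angular":[0,0,0],"claw":8.7},
    {"xyz":[-2,0,0],"angular":[0,0,0],"claw":8.7},
    {"xyz":[0,0,0],"angular":[0,0,0],"claw":8.7}
  ]
}}

```text
t: 13.15
eef_pos: [0.476, -0.1166, 0.206]
ee_rot: [-3.141, 0.0, -0.0]
force: [-0.6, 0.5, -0.2]
width: 0.0875
gripper_force: 0.0
```

```bash
python3 - <<'E'
from h import *
a=grab('scene');b=grab('side');c=grab('wrist')
import pickle;pickle.dump([a,b,c],open('f5.pkl','wb'))
s=monitor.get_state();print(s['t'],s['eef_pos'],s['width'],s['force'])
for d in(a,b,c):print(proj(d,[.549,-.117,.048]),proj(d,[.549,-.117,.091]))
o=np.zeros((600,800,3),np.uint8);o[:420,:560]=c['color'];o[:240,560:]=cv2.resize(b['color'][220:300,300:380],(240,240),interpolation=2)
o[240:480,560:]=cv2.resize(a['color'][160:240,190:270],(240,240),interpolation=2)
cv2.imwrite('pics/c8.png',o)
E
```

```text
13.3 [ 0.47905308 -0.116519    0.206125  ] 0.0868409492700611 [0.41289378 0.53154428 0.44949474]
[223.86514938 206.88840146] [222.02828757 195.04388079]
[347.96417901 263.09969624] [349.34649758 248.17237646]
[279.34301463 114.08952836] [279.40021221 114.55845299]
```

View pics/c8.png

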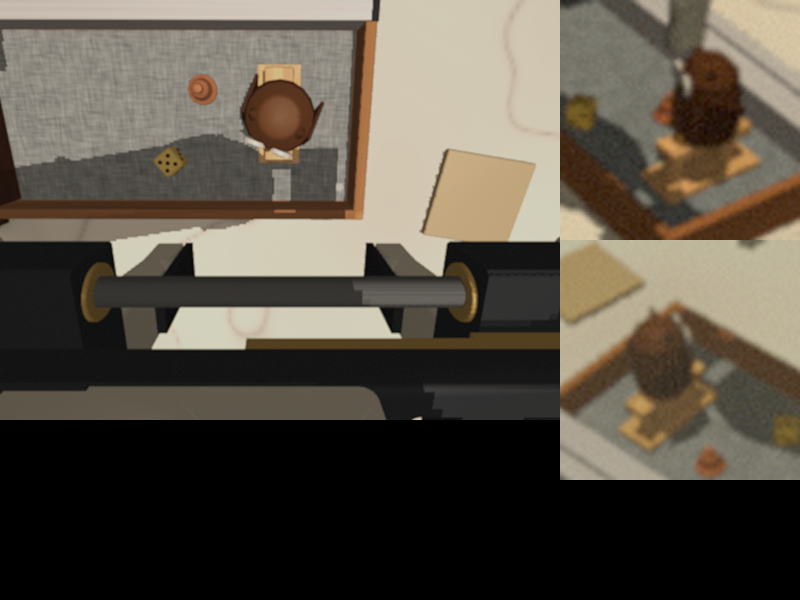

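Wrist view: the owl is upright at about (280,115), centred on the bar, and the token, die and coaster are unmoved. I'll go to the gate next.

Call:
{"method": "servo_tool", "body": {
  "targets": [
    {"xyz":[0.3,-1,0],"angular":[0,0,0],"claw":8.7},
    {"xyz":[0.5,-2,0],"angular":[0,0,0],"claw":8.7},
    {"xyz":[0.5,-2.5,0],"angular":[0,0,0],"claw":7},
    {"xyz":[0.5,-2.5,0],"angular":[0,0,0],"claw":6},
    {"xyz":[0.5,-2.5,0],"angular":[0,0,0],"claw":5},
    {"xyz":[0.5,-2.5,0],"angular":[0,0,0],"claw":5},
    {"xyz":[0.5,-2.5,0],"angular":[0,0,0],"claw":5},
    {"xyz":[0.5,-2.5,0],"angular":[0,0,0],"claw":5},
    {"xyz":[0.5,-2.5,0],"angular":[0,0,0],"claw":5},
    {"xyz":[0.5,-2.5,0],"angular":[0,0,0],"claw":5},
    {"xyz":[0.5,-2.5,0],"angular":[0,0,0],"claw":5},
    {"xyz":[0.3,-1.5,0],"angular":[0,0,0],"claw":5},
    {"xyz":[0,-0.5,0],"angular":[0,0,0],"claw":5},
    {"xyz":[0,0,0],"angular":[0,0,0],"claw":5},
    {"xyz":[0,0,0],"angular":[0,0,0],"claw":5}
  ]
}}

```text
t: 14.8
eef_pos: [0.5347, 0.1579, 0.2056]
ee_rot: [3.141, 0.0, -0.0]
force: [-1.1, 0.6, 0.5]
width: 0.0502
gripper_force: 0.0
```

```bash
python3 - <<'E'
from h import *
c=grab('wrist')
import pickle;pickle.dump(c,open('f6.pkl','wb'))
s=monitor.get_state();print(s['t'],s['eef_pos'],s['width'])
for X in([.594,.154,.108],[.664,.154,.04],[.664,.069,.04],[.664,.104,.04]): print(proj(c,X))
o=np.zeros((600,800,3),np.uint8);o[:]=cv2.resize(c['color'][:240,120:440],(800,600),interpolation=cv2.INTER_CUBIC)
cv2.imwrite('pics/c9.png',o)
E
```

```text
14.85 [0.53477681 0.15774797 0.20571818] 0.049871340744404975
[284.44320198 131.6609126 ]
[283.49980852  39.14955607]
[387.46883327  39.15958206]
[344.6596298   39.15545386]
```

View pics/c9.png

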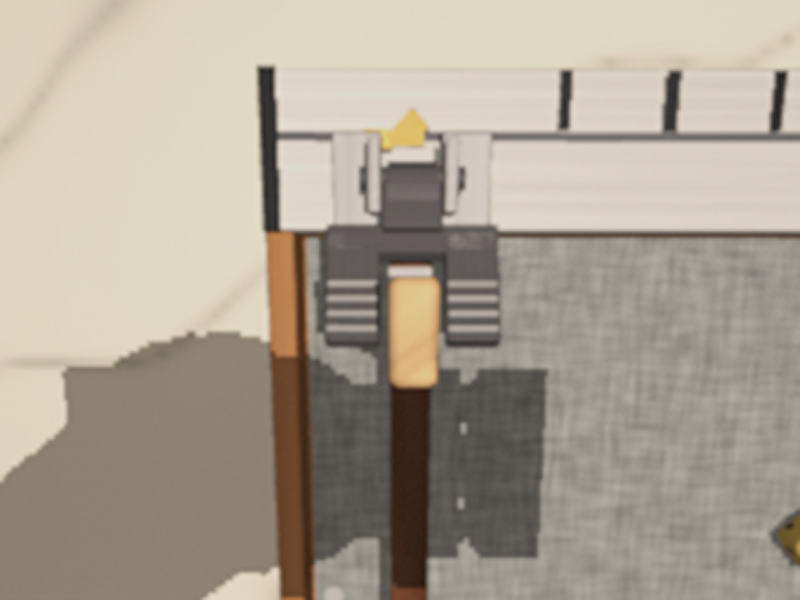

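The wrist crop (scale 0.4) shows the grip top at (414,333), the pointer at (412,108) and the middle mark at (672,100). That puts the grip at about (0.593, 0.153) and the mark 85 mm away in -y, as specified. I'll descend and pinch.

Call:
{"method": "servo_tool", "body": {
  "force": 12,
  "targets": [
    {"xyz":[1,0.2,0],"angular":[0,0,0],"claw":5},
    {"xyz":[1.6,0.27,0],"angular":[0,0,0],"claw":5},
    {"xyz":[1.6,0,0],"angular":[0,0,0],"claw":5},
    {"xyz":[1.6,0,0],"angular":[0,0,0],"claw":5},
    {"xyz":[0,0,0],"angular":[0,0,0],"claw":5},
    {"xyz":[0,0,1.5],"angular":[0,0,0],"claw":5},
    {"xyz":[0,0,2],"angular":[0,0,0],"claw":5},
    {"xyz":[0,0,2],"angular":[0,0,0],"claw":5},
    {"xyz":[0,0,1.5],"angular":[0,0,0],"claw":5},
    {"xyz":[0,0,1.2],"angular":[0,0,0],"claw":5},
    {"xyz":[0,0,0.8],"angular":[0,0,0],"claw":5},
    {"xyz":[0,0,0],"angular":[0,0,0],"claw":5},
    {"xyz":[0,0,0],"angular":[0,0,0],"claw":3},
    {"xyz":[0,0,0],"angular":[0,0,0],"claw":2},
    {"xyz":[0,0,0],"angular":[0,0,0],"claw":1.0},
    {"xyz":[0,0,0],"angular":[0,0,0],"claw":0.8},
    {"xyz":[0,0,0],"angular":[0,0,0],"claw":0.8},
    {"xyz":[0,0,0],"angular":[0,0,0],"claw":0.8},
    {"xyz":[0,0,0],"angular":[0,0,0],"claw":0.8},
    {"xyz":[0,0,0],"angular":[0,0,0],"claw":0.8}
  ]
}}

```text
t: 16.85
eef_pos: [0.5931, 0.1536, 0.116]
ee_rot: [3.141, -0.0, -0.0]
force: [-0.9, -1.9, 2.9]
width: 0.0136
gripper_force: 12.0
```

Call:
{"method": "servo_tool", "body": {
  "targets": [
    {"xyz":[0,0.3,0],"angular":[0,0,0],"claw":0.8},
    {"xyz":[0,0.6,0],"angular":[0,0,0],"claw":0.8},
    {"xyz":[0,0.8,0],"angular":[0,0,0],"claw":0.8},
    {"xyz":[0,0.8,0],"angular":[0,0,0],"claw":0.8},
    {"xyz":[0,0.8,0],"angular":[0,0,0],"claw":0.8},
    {"xyz":[0,0.8,0],"angular":[0,0,0],"claw":0.8},
    {"xyz":[0,0.8,0],"angular":[0,0,0],"claw":0.8},
    {"xyz":[0,0.8,0],"angular":[0,0,0],"claw":0.8},
    {"xyz":[0,0.8,0],"angular":[0,0,0],"claw":0.8},
    {"xyz":[0,0.8,0],"angular":[0,0,0],"claw":0.8},
    {"xyz":[0,0.6,0],"angular":[0,0,0],"claw":0.8},
    {"xyz":[0,0.4,0],"angular":[0,0,0],"claw":0.8},
    {"xyz":[0,0.2,0],"angular":[0,0,0],"claw":0.8},
    {"xyz":[0,0,0],"angular":[0,0,0],"claw":0.8},
    {"xyz":[0,0,0],"angular":[0,0,0],"claw":0.8},
    {"xyz":[0,0,0],"angular":[0,0,0],"claw":0.8}
  ]
}}

```text
t: 18.45
eef_pos: [0.5929, 0.0682, 0.116]
ee_rot: [-3.141, -0.0, -0.0]
force: [-2.3, 2.8, 5.7]
width: 0.0139
gripper_force: 12.0
```

```bash
cat > chk.py <<'E'
from h import *
import sys
c=grab('wrist');s=monitor.get_state();print(s['t'],s['eef_pos'],s['width'],s['force'],s['gripper_force'])
I=c['color'];h=cv2.cvtColor(I,cv2.COLOR_BGR2HSV)
p=proj(c,[.664,.068,.04]);print('pred mark',p,'scale',proj(c,[.664,.058,.04])-p)
m=cv2.inRange(h,(20,110,90),(32,255,255));m[245:]=0
for k in cv2.findContours(m,0,2)[0]:
    if cv2.contourArea(k)>25:
        x,y,w,H=cv2.boundingRect(k);k=k[:,0];ap=k[k[:,1]==k[:,1].min()].mean(0);print('yellow',x,y,w,H,'apex',ap,cast(c,*ap,.04))
d=cv2.inRange(h,(0,0,0),(180,255,90));d[245:]=0
for k in cv2.findContours(d,0,2)[0]:
    x,y,w,H=cv2.boundingRect(k)
    if 3<w<16 and 12<H<60: print('dark',x,y,w,H,cast(c,x+w/2-.5,y+H/2,.04))
cv2.imwrite('pics/%s.png'%sys.argv[1],cv2.resize(I[:250,120:440],(768,600),interpolation=2))
E
python3 chk.py c10
```

```text
18.5 [0.59290445 0.06822956 0.1160134 ] 0.014216405073992655 [-2.24244597  2.82984613  5.04521996] 11.998387724161148
pred mark [279.00266891 113.94157289] scale [ 1.64436610e+01 -1.01817848e-03]
yellow 263 120 25 21 apex [279. 120.] [0.66042943 0.06800163 0.04      ]
dark 333 101 6 29 [0.66308275 0.03360101 0.04      ]
dark 276 100 6 22 [0.6657215 0.068305  0.04     ]
dark 219 100 6 29 [0.66367438 0.10298669 0.04      ]
```

View pics/c10.png

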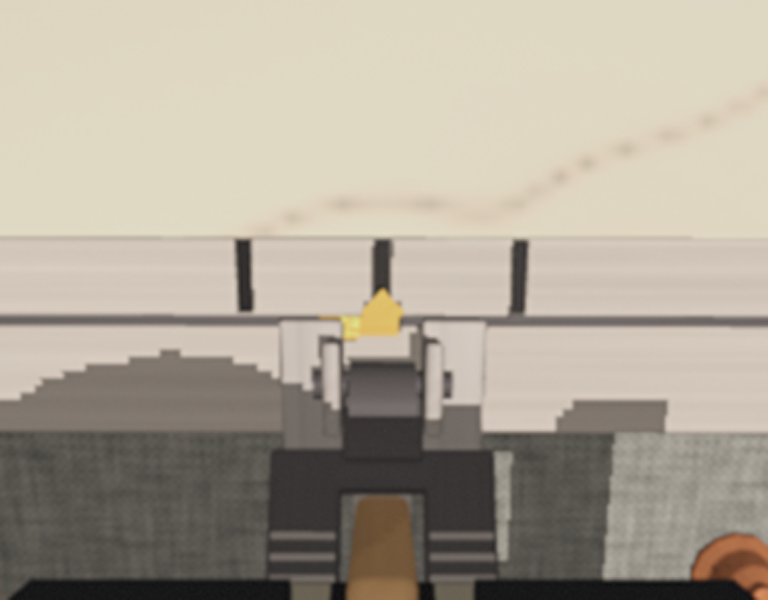

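The pointer apex (u=279) lies on the middle mark (u=278.5), within about 0.3 mm. I'll slide down the grip with a light pinch to press the lever.

Call:
{"method": "servo_tool", "body": {
  "force": 8,
  "targets": [
    {"xyz":[0,0,0],"angular":[0,0,0],"claw":0.8},
    {"xyz":[0,0,0.2],"angular":[0,0,0],"claw":0.8},
    {"xyz":[0,0,0.3],"angular":[0,0,0],"claw":0.8},
    {"xyz":[0,0,0.3],"angular":[0,0,0],"claw":0.8},
    {"xyz":[0,0,0.3],"angular":[0,0,0],"claw":0.8},
    {"xyz":[0,0,0.3],"angular":[0,0,0],"claw":0.8},
    {"xyz":[0,0,0.3],"angular":[0,0,0],"claw":0.8},
    {"xyz":[0,0,0],"angular":[0,0,0],"claw":0.8}
  ]
}}

```text
t: 19.3
eef_pos: [0.5951, 0.0688, 0.1005]
ee_rot: [-3.141, -0.005, 0.001]
force: [0.1, 2.3, 10.5]
width: 0.0141
gripper_force: 8.9
```

```bash
python3 chk.py c11
```

```text
19.35 [0.59508348 0.06883775 0.10054794] 0.013900209565923034 [ 0.63926654  2.82488382 10.00936092] 8.869479370723639
pred mark [280.262931   118.67599853] scale [1.76453793e+01 1.68387458e-02]
yellow 261 125 28 23 apex [279.5 125. ] [0.66051313 0.06842764 0.04      ]
dark 338 104 7 32 [0.66330485 0.03354782 0.04      ]
dark 277 104 7 23 [0.66573802 0.06815207 0.04      ]
dark 215 104 7 31 [0.66351493 0.10331592 0.04      ]
```

Call:
{"method": "servo_tool", "body": {
  "targets": [
    {"xyz":[0,0,0.3],"angular":[0,0,0],"claw":0.8},
    {"xyz":[0,0,0.3],"angular":[0,0,0],"claw":0.8},
    {"xyz":[0,0,0.3],"angular":[0,0,0],"claw":0.8},
    {"xyz":[0,0,0.3],"angular":[0,0,0],"claw":0.8},
    {"xyz":[0,0.02,0.3],"angular":[0,0,0],"claw":0.8},
    {"xyz":[0,0.02,0.3],"angular":[0,0,0],"claw":0.8},
    {"xyz":[0,0,0],"angular":[0,0,0],"claw":0.8}
  ]
}}

```text
t: 20.05
eef_pos: [0.5945, 0.0685, 0.0836]
ee_rot: [-3.141, -0.004, 0.001]
force: [-5.0, 4.9, 19.3]
width: 0.0139
gripper_force: 13.7
```

```bash
python3 chk.py c12
```

```text
20.1 [0.59454318 0.06850127 0.08351989] 0.014015882892166882 [-5.28379864  3.97206047 20.98788515] 13.899448376032524
pred mark [279.81959697 118.0808187 ] scale [19.31871996  0.02490284]
yellow 250 126 40 24 apex [279.5 126. ] [0.66000891 0.0681587  0.04      ]
dark 528 232 4 13 [ 0.59773817 -0.07450211  0.04      ]
dark 343 102 8 35 [0.66333163 0.03345064 0.04      ]
dark 276 102 8 25 [0.66578838 0.06816846 0.04      ]
dark 209 102 7 34 [0.66349536 0.10313842 0.04      ]
```

Call:
{"method": "servo_tool", "body": {
  "targets": [
    {"xyz":[0,0,0.2],"angular":[0,0,0],"claw":0.8},
    {"xyz":[0,0,0.2],"angular":[0,0,0],"claw":0.8},
    {"xyz":[0,0,0.1],"angular":[0,0,0],"claw":0.8},
    {"xyz":[0,0,0],"angular":[0,0,0],"claw":0.8}
  ]
}}

```text
t: 20.5
eef_pos: [0.5942, 0.0684, 0.0788]
ee_rot: [-3.141, -0.004, 0.001]
force: [-7.8, 4.1, 25.4]
width: 0.014
gripper_force: 14.5
```

Call:
{"method": "servo_tool", "body": {
  "targets": [
    {"xyz":[0,0,0.1],"angular":[0,0,0],"claw":0.8},
    {"xyz":[0,0,0.1],"angular":[0,0,0],"claw":0.8},
    {"xyz":[0,0,0],"angular":[0,0,0],"claw":0.8}
  ]
}}

```text
t: 20.8
eef_pos: [0.594, 0.0684, 0.0776]
ee_rot: [-3.141, -0.004, 0.001]
force: [-10.9, 5.0, 32.7]
width: 0.0137
gripper_force: 20.0
```

```bash
python3 chk.py c13
```

```text
20.85 [0.59401336 0.06840572 0.07764782] 0.01426738840550789 [-11.54461244   4.89689544  33.312642  ] 19.968117729295045
pred mark [279.61311521 117.17037199] scale [20.00523225  0.03062382]
yellow 249 124 41 26 apex [279. 124.] [0.66068101 0.06830141 0.04      ]
dark 345 101 8 36 [0.66316559 0.03351968 0.04      ]
dark 276 101 7 26 [0.66552816 0.06830882 0.04      ]
dark 206 100 8 36 [0.66354677 0.10307519 0.04      ]
```

Call:
{"method": "servo_tool", "body": {
  "targets": [
    {"xyz":[0,0,0.1],"angular":[0,0,0],"claw":0.8},
    {"xyz":[0,0,0.1],"angular":[0,0,0],"claw":0.8},
    {"xyz":[0,0,0],"angular":[0,0,0],"claw":0.8},
    {"xyz":[0,0,0],"angular":[0,0,0],"claw":0.8}
  ]
}}

```text
t: 21.25
eef_pos: [0.594, 0.0684, 0.077]
ee_rot: [-3.141, -0.004, 0.002]
force: [-16.1, 4.9, 45.3]
width: 0.0138
gripper_force: 26.7
```

```bash
python3 chk.py c14; python3 - <<'E'
import sys;sys.argv=['','x']
from h import *
b=grab('side');a=grab('scene')
o=np.zeros((600,800,3),np.uint8);o[:,:]=0
o[:320,:410]=cv2.imread('pics/c14.png')[::1][280:600,180:590]
o[:320,410:]=cv2.resize(b['color'][180:280,280:402],(390,320),interpolation=2)
o[320:600,:400]=cv2.resize(a['color'][190:295,200:350],(400,280),interpolation=2)
cv2.imwrite('pics/fin.png',o)
E
```

```text
21.3 [0.59394163 0.0683672  0.07698484] 0.014161956700809181 [-17.02064295   5.28548066  45.350662  ] 26.681159399449825
pred mark [279.66238758 117.11433915] scale [20.07562546  0.03910453]
yellow 248 124 42 27 apex [279. 124.] [0.66066543 0.06832351 0.04      ]
dark 345 101 9 36 [0.66315578 0.03341404 0.04      ]
dark 276 100 7 27 [0.66573525 0.0683333  0.04      ]
dark 206 100 8 36 [0.66350722 0.10297738 0.04      ]
```

View pics/fin.png

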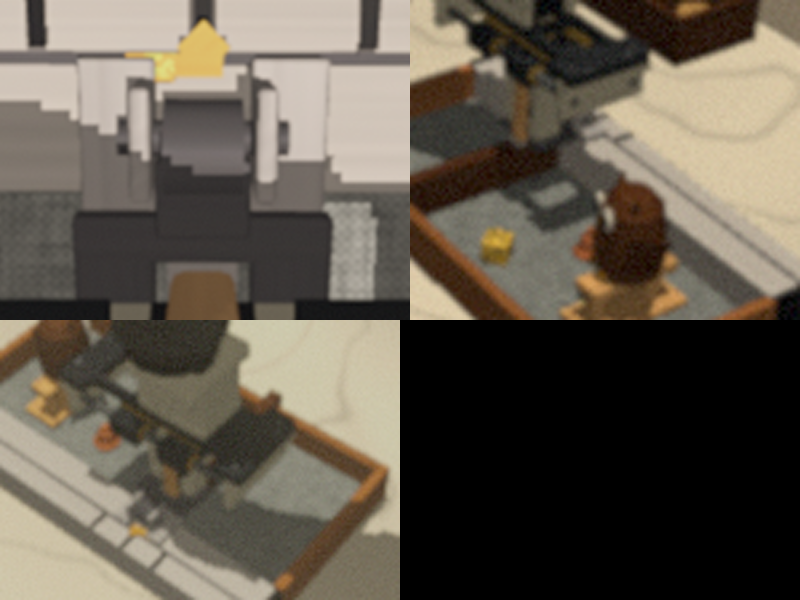

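The final composite shows the pointer apex on the middle mark and the lever flat under the fingertips. The owl is upright on its perch, with the token and die in place. The force rises steeply, so the lever has bottomed out. I'll ease the push slightly and recheck.

Call:
{"method": "servo_tool", "body": {
  "targets": [
    {"xyz":[0,0,-0.1],"angular":[0,0,0],"claw":0.8},
    {"xyz":[0,0,-0.05],"angular":[0,0,0],"claw":0.8},
    {"xyz":[0,0,0],"angular":[0,0,0],"claw":0.8},
    {"xyz":[0,0,0],"angular":[0,0,0],"claw":0.8}
  ]
}}

```text
t: 21.8
eef_pos: [0.5939, 0.0684, 0.0771]
ee_rot: [-3.141, -0.003, 0.001]
force: [-12.0, 5.1, 31.5]
width: 0.0138
gripper_force: 25.3
```

```bash
python3 chk.py c15
```

```text
21.85 [0.59393541 0.06838216 0.07707408] 0.013827469385884202 [-12.40213608   4.95115989  31.94915144] 25.274594658985734
pred mark [279.6069443  117.00015666] scale [20.07598812  0.02971071]
yellow 257 124 33 26 apex [279. 124.] [0.66061029 0.06829732 0.04      ]
dark 251 150 8 13 [0.64435892 0.08086255 0.04      ]
dark 345 101 9 36 [0.66308512 0.03338424 0.04      ]
dark 276 100 7 27 [0.6656806  0.06830482 0.04      ]
dark 206 100 8 36 [0.66346804 0.10295332 0.04      ]
```

Force is down to 32 N with z unchanged, and the pointer is still on the mark. I'll hand it in.

```bash
python3 -c "
from station import order
print(order.job_done())"
```

```text
the job is handed in; nothing more can be done
None
```

I handed the job in at about 22 s: the owl stands upright mid-perch, and the gate is still pinched with its pointer within about 0.3 mm of the middle mark. The lever is pressed down, judged from fingertip height and a sharp force rise; no verdict was returned.

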